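Tip the salvaged capacitors out of the heavy yellow tub

TASK

On the repair bench, tip both blue capacitors out of the heavy yellow tub into the sorting tray in front of it: take the tub's back handle and rock the tub forward on its front base edge, without lifting it off its stand. Then rock it back, so that it stands upright on the stand again with the capacitors left in the tray, and let go.

Things in the scene. Friction and masses are not known exactly. Their poses are not given: they have to be found in the camera images.
- tub: Yellow steel tub, 1.6 to 2.4 kg, loose on the riser. Origin: centre of underside; z up, +y pours (to the tray), x across. 100 wide (x), 130 deep (y), 95 mm high at the back, walls 4; floor flat to y 20, then a 28 deg ramp up to the open front lip (y 65, z 30). Rocks on its front base edge (y 65, z 0): 45 deg starts the pour, 60 to 70 empties it; past 70 it falls on unless held.
- tub_handle (a point): Middle of the yellow tub's handle: round black bar 14 mm thick, along the tub's x, at (0, -105, 125) mm in its frame (axes as the tub's); free for 70 mm between two thin arms to the back wall, 33 mm clear of that wall, nothing above. Arc radius 211 mm about the base edge, first push 5 to 9 N. Under a 30 N grip it turns between the fingers, so the hand need not tilt.
- cap_a: Blue can capacitor, a cylinder 25 mm in diameter and 50 mm long, 40 g, lying loose in the yellow tub. Origin: its middle; its x axis is the cylinder's axis.
- cap_b: The second blue capacitor, equal to cap_a.
- tray: Fixed stand: aluminium tray, ribbed black floor, and on its -y side the riser carrying the yellow tub and, 140 mm beside it, a like red one with heat sinks (not wanted). Origin: tray centre at bench height; z up, y from riser to tray. Tray x +-155, y +-100 mm, floor 4 plus 4 mm ribs, walls 45 high, 5 thick; its -y wall is the riser's face. Riser x +-155, y -280 to -100, top at z 40 mm.
There are look-alikes about, which are no part of the job. Of the things that look like the tub, the larger one is meant. What is shaped like the cap_b but green is not meant.

How it is judged:
By the outcome, as a careful person would: the job done as asked, in the order asked, and still so for the second after the job is handed in, with the robot touching nothing.
It also fails if it takes over 43 s, if anything falls off the work surface, if the arm or the gripper's body presses on something with over 40 N, if the wrist force passes 120 N, or if a joint passes its speed limit or range.

ROBOT

A 6-joint arm with a two-finger parallel gripper is mounted at the origin on the work surface. World frame = base frame: x ahead of the robot, y to its left, z up, the work surface at z = 0. Lengths are in m, angles in rad, forces in N, time in s.
With the tool pointing down it reaches from about 0.4 to 0.825 m from the base axis. Payload 7 kg.
Tool frame: the origin (TCP) lies between the finger pads; the fingertips stand 8 mm ahead of it and the grasp point (between the pads) lies 11 mm behind it (arm.finger_overhang is the distance from the TCP to the fingertips, in m); z points along the fingers, y is the line along which they close (so a half turn about z gives the same grasp; the last joint's range is limited). The gripper opens to 88 mm and grips with 3 to 60 N. Pads are 19 mm wide; open, the fingers measure 130 mm over their backs; the gripper's body (78 mm by 193 mm) begins 47 mm behind the grasp point.
Start: joints at [-0.936, 0.359, 0.012, 0, -1.224, -0.288], TCP at [0.229, -0.635, 0.235] pointing down, gripper open.
Joint ranges: [-3.07, 3.07], [-1.43, 2.12], [-1.02, 1.25], [-3.03, 1.67], [-3.05, -0], [-3.03, 3.03]. Speed limits (rad/s): [2.39, 2.39, 3.01, 3.14, 3.14, 3.14].

INTERFACE

Orientations are given as [roll, pitch, yaw] about the fixed x, y, z axes, in that order (R = Rz(yaw) Ry(pitch) Rx(roll)).
In Python, from station import arm gives the robot as it stands.
- The arm moves only by the tool move_arm, never from a script. Its argument "rows" is text: rows parted by semicolons, each of 7 numbers parted by spaces: the turn, a rotation vector about the tool's x, y, z in degrees, then the shift along the tool's x, y, z in m, then the finger opening in m, from 0 to 0.0876. A call has 1 to 8 rows; each row shifts and turns the commanded pose from where the row before left it, along the tool's axes as they then stand; what a row does not reach is not made up. A row lasts 1/8 s, in which the tool goes at most 62.5 mm and 10.7 degrees, less where a joint would pass 70% of its speed; a pose out of reach is approached as far as the arm can. A call is refused whole if a number of a shift passes 0.0625 or a number of a turn 10.7, either way. A call with a gripper value outside its range is refused whole. The fingers move at their own pace and stop on an object; "squeeze" is the grip in N (left out, the last holds). Time passes only in rows, so rows that do not move let the fingers close. It gives the time, the measured TCP pose, the force, the opening and the grip force at its end, in the units of the state.
- arm.get_state(): the state, without advancing time (a new reading comes with each control period).
- arm.grab_frame(name): name is "scene" or "top" or "wrist"; returns (picture, depth): 384x512x3 uint8, blue, green, red; 384x512 float32, m along the optical axis (not along the pixel's ray), 0 where there is no reading.
- arm.camera_model(name): a dict with "mtx" (3x3 intrinsics, pixels), "camera_from_world" (4x4, takes a point from world to camera coordinates); the wrist camera has in their place "mount" (4x4, takes a point from camera to tool coordinates, whose origin is the TCP and whose axes are the flange's). Camera axes: x right, y down, z forward; pixel columns grow to the right and rows downward; lengths in m; the calibration is good to about 2 mm. A picture is of the moment at which its call begins: read the wrist's pose just before it. camera_model takes no time and is no camera call.
- arm.job_done(): hands the job in; it is judged then, once.
The state is a dict: "t": time; "q": joint angles; "qd": joint speeds; "joint_efforts": joint torques, N m; "eef_pos": TCP position; "ee_rot": TCP orientation; "force": force on the tool from outside, world axes, zero at the start; "moment": the same for the moment, N m; "width": finger opening in m; "gripper_force": force on a finger pad.
Only numpy, scipy, OpenCV 4.12 (cv2) and the standard library are available. Lean on these libraries where they do the work, as an engineer would, in place of code of your own. Each camera call takes 0.05 s, during which the arm holds its last target. There are 200 camera calls.

## Working session

There is one attempt and no reset: what is moved stays moved. The work goes in short steps, Python scripts to look and compute and a tool call to move; the robot and the scene stay as the last step left them, time stands still between calls to the robot, and variables do not carry over. Pictures are saved under pics/ and viewed, at most 10 in all, crops included, and the job is handed in when it is done.

Besides the shell and the picture viewer there is one more tool, called by a JSON object that holds its "method" and its "body", one argument or row to a line. move_arm: Moves the arm, as the interface text tells. Its arguments: {"type":"object","properties":{"rows":{"type":"string"},"squeeze":{"type":"number"}},"required":["rows"]}

```bash
mkdir -p pics; cat > h.py <<'E'
from station import arm
import numpy as np, cv2
from scipy.spatial.transform import Rotation as R
def cloud(name):
    s=arm.get_state(); im,d=arm.grab_frame(name); m=arm.camera_model(name); K=np.array(m["mtx"])
    v,u=np.mgrid[:384,:512]; P=np.stack([(u-K[0,2])/K[0,0]*d,(v-K[1,2])/K[1,1]*d,d],-1)
    if name=="wrist":
        M=np.array(m["mount"]); T=np.eye(4); T[:3,:3]=R.from_euler('xyz',s["ee_rot"]).as_matrix(); T[:3,3]=s["eef_pos"]; M=T@M
    else: M=np.linalg.inv(np.array(m["camera_from_world"]))
    return im,d,P@M[:3,:3].T+M[:3,3]
E
python3 - <<'E'
from h import *
s=arm.get_state();print(s)
for n in("scene","top"):
    im,d,W=cloud(n); cv2.imwrite(f"pics/{n}.png",im); np.savez(f"{n}.npz",im=im,d=d,W=W)
a=cv2.imread("pics/scene.png");b=cv2.imread("pics/top.png");cv2.imwrite("pics/both.png",cv2.resize(np.vstack([a,b]),(400,600)))
E
```

```text
{'t': 0.0, 'q': array([-9.35889698e-01,  3.59374377e-01,  1.10967062e-02, -3.56543782e-04,
       -1.22407162e+00, -2.88095175e-01]), 'qd': array([ 1.33064538e-03,  4.41943622e-05, -2.01324074e-03, -7.10393754e-04,
       -5.81926846e-04, -1.27066027e-04]), 'joint_efforts': array([ 8.41993005e-04, -5.82717955e+01,  2.93066114e+01,  6.99734107e+00,
        6.89045613e-03, -2.41413736e-04]), 'eef_pos': array([ 0.22926206, -0.63439472,  0.23364607]), 'ee_rot': array([ 3.14000845e+00, -1.19918568e-04, -2.79490253e+00]), 'force': array([-0.03689187, -0.24487188, -0.73272386]), 'moment': array([0.00579403, 0.03067603, 0.03339251]), 'gripper_force': 0.0, 'width': 0.08773538299271277}
```

View pics/scene.png

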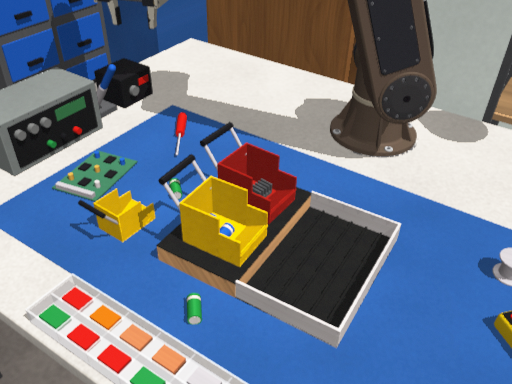

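View pics/top.png

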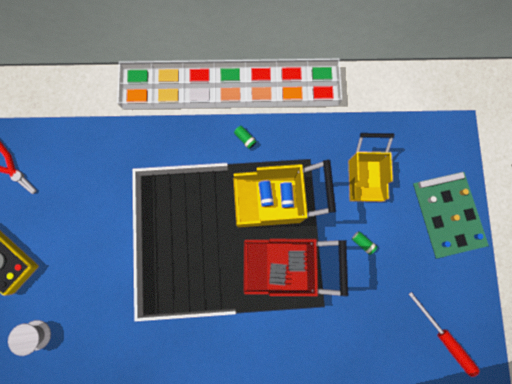

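The wanted tub is the large yellow one on the riser: scene (222,222), top (270,195). It holds the two blue caps at top (266,193) and (287,194), and its handle bar is at top (329,187). Possible mix-ups are the small yellow tub (370,177), the red tub (280,268) with its handle (344,268), and the green cylinders (245,137) and (364,242).

```bash
python3 - <<'E'
from h import *
z=np.load("top.npz");im,W=z["im"],z["W"]
hsv=cv2.cvtColor(im,cv2.COLOR_BGR2HSV)
def fit(m,nm):
    P=W[m];c=P.mean(0);print(nm,len(P),"mean",c.round(4),"med",np.median(P,0).round(4))
    r=cv2.minAreaRect((P[:,:2]*1000).astype(np.float32));print("  rect",np.round(r[0],1),np.round(r[1],1),round(r[2],2),"z",P[:,2].min().round(3),P[:,2].max().round(3))
Y=(abs(hsv[...,0].astype(int)-25)<8)&(hsv[...,1]>150)
roi=np.zeros(Y.shape,bool);roi[155:235,225:340]=1
fit(Y&roi&(W[...,2]>.12),"tub high");fit(Y&roi&(W[...,2]>.04),"tub")
r2=np.zeros(Y.shape,bool);r2[150:225,318:342]=1
H=r2&(hsv[...,2]<70)&(W[...,2]>.14)
fit(H,"handle")
P=W[H];c=P.mean(0);_,_,V=np.linalg.svd(P[:,:2]-c[:2]);print("bar dir",V[0],np.degrees(np.arctan2(V[0][1],V[0][0])),"extent",np.ptp((P[:,:2]-c[:2])@V[0]), "ztop",np.percentile(P[:,2],[50,90]))
B=(abs(hsv[...,0].astype(int)-112)<12)&(hsv[...,1]>120)&roi&(W[...,2]>.05)
fit(B,"blue")
# riser / tray walls
g=np.zeros(Y.shape,bool);g[155:330,125:240]=1
fit(g&(W[...,2]>.035)&(W[...,2]<.06)&(hsv[...,1]<50)&(hsv[...,2]>120),"traywalls")
m=arm.camera_model("top");print(np.linalg.inv(np.array(m["camera_from_world"]))[:3,3])
cv2.imwrite("pics/crop.png",cv2.resize(im[150:235,225:400],None,fx=3.5,fy=3.5))
E
```

```text
tub high 519 mean [ 0.6111 -0.0907  0.1453] med [ 0.62   -0.0989  0.1363]
  rect [571.4 -74.4] [ 98.2 185.8] 83.46 z 0.12 0.809
tub 3425 mean [ 0.6118 -0.0585  0.0767] med [ 0.6114 -0.0582  0.063 ]
  rect [586.2 -64.8] [197.  152.3] 3.22 z 0.04 0.809
handle 343 mean [ 0.6109 -0.1589  0.1769] med [ 0.6112 -0.1596  0.1733]
  rect [ 552.3 -111.9] [ 66.5 226.7] 51.26 z 0.168 0.809
bar dir [-0.99348923  0.11392608] 173.45831326764235 extent 0.18935348211537392 ztop [0.17333662 0.175223  ]
blue 496 mean [ 0.6188 -0.0877  0.0936] med [ 0.6218 -0.0888  0.0723]
  rect [573.1 -89.9] [153.4 173.7] 8.26 z 0.065 0.809
traywalls 1121 mean [0.525  0.1608 0.046 ] med [0.5156 0.1938 0.0466]
  rect [532.  120.2] [310.6 200.7] 2.47 z 0.035 0.051
[ 0.48467533 -0.0150257   0.80899299]
```

View pics/crop.png

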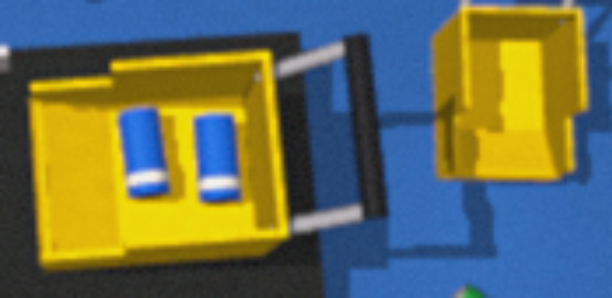

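The crop shows the big yellow tub with both blue caps inside. Its bar is at crop (365,125) and clear of everything, and the smaller tub stands apart on the right. I'll refit without the no-depth outliers.

```bash
cat >> h.py <<'E'
def bar(im,W,roi,zlo=.155,zhi=.2):
    g=im.max(-1)<75; r=np.zeros(g.shape,bool); r[roi[0]:roi[1],roi[2]:roi[3]]=1
    m=(g&r&(W[...,2]>zlo)&(W[...,2]<zhi)).astype(np.uint8)
    n,l,st,_=cv2.connectedComponentsWithStats(m); k=1+st[1:,4].argmax(); P=W[l==k]
    rc=cv2.minAreaRect((P[:,:2]*1000).astype(np.float32)); vx,vy,x0,y0=cv2.fitLine((P[:,:2]*1000).astype(np.float32),cv2.DIST_HUBER,0,.01,.01).ravel()
    print("bar n",len(P),"mean",P.mean(0).round(4),"rect",np.round(rc[0],1),np.round(rc[1],1),"dir deg",np.degrees(np.arctan2(vy,vx)).round(2),"ztop",np.percentile(P[:,2],[50,90]).round(4))
E
python3 - <<'E'
from h import *
z=np.load("top.npz");im,W=z["im"],z["W"]
bar(im,W,(150,225,318,342))
hsv=cv2.cvtColor(im,cv2.COLOR_BGR2HSV);Y=(abs(hsv[...,0].astype(int)-25)<8)&(hsv[...,1]>150)
roi=np.zeros(Y.shape,bool);roi[155:235,225:340]=1
for a,b in((.12,.2),(.045,.2)):
    P=W[Y&roi&(W[...,2]>a)&(W[...,2]<b)];print(a,cv2.minAreaRect((P[:,:2]*1000).astype(np.float32)),np.percentile(P[:,2],98))
E
```

```text
bar n 350 mean [ 0.6112 -0.1598  0.1731] rect [ 612.8 -160.2] [92.6 12.8] dir deg 2.56 ztop [0.1733 0.1752]
0.12 ((609.3887939453125, -80.45695495605469), (100.65848541259766, 86.9152603149414), 2.973400115966797) 0.13915441051579497
0.045 ((620.8556518554688, -61.63538360595703), (125.67300415039062, 149.54273986816406), 3.0573339462280273) 0.1381550046933954
```

{"method": "move_arm", "body": {
  "rows": "0 0 8.5 0 0 -0.02 0.04; 0 0 8.5 0 0 -0.02 0.04; 0 0 0 -0.029 0.0325 0 0.04; 0 0 0 -0.029 0.0325 0 0.04; 0 0 0 -0.029 0.0325 0 0.04; 0 0 0 -0.029 0.0325 0 0.04; 0 0 0 -0.029 0.0325 0 0.04; 0 0 0 -0.029 0.0325 0 0.04",
  "squeeze": 35
}}

```text
t: 1.1
eef_pos: [0.394, -0.43, 0.2743]
ee_rot: [3.141, -0.0, -3.092]
force: [0.4, -0.5, -0.1]
width: 0.0399
gripper_force: 0.0
```

{"method": "move_arm", "body": {
  "rows": "0 0 0 -0.029 0.0325 0 0.04; 0 0 0 -0.029 0.0325 0 0.04; 0 0 0 -0.029 0.0325 0 0.04; 0 0 0 -0.029 0.0325 0 0.04; 0 0 0 -0.029 0.0325 0 0.04; 0 0 0 -0.029 0.0325 0 0.04; 0 0 0 0 0 0 0.04; 0 0 0 0 0 0 0.04"
}}

```text
t: 2.1
eef_pos: [0.5572, -0.2277, 0.2741]
ee_rot: [3.141, -0.001, -3.091]
force: [0.3, -0.3, 0.4]
width: 0.0397
gripper_force: 0.0
```

```bash
python3 - <<'E'
from h import *
s=arm.get_state();print(s["eef_pos"],np.degrees(s["ee_rot"]),s["force"],s["t"],s["width"])
im,d,W=cloud("wrist");cv2.imwrite("pics/w1.png",im);np.savez("w1.npz",im=im,W=W)
bar(im,W,(0,384,0,512))
E
```

```text
[ 0.55716912 -0.22774993  0.27411221] [ 1.79990233e+02 -5.65274952e-02 -1.77097675e+02] [ 0.26801328 -0.25931507  0.40349577] 2.1 0.039697285084107435
bar n 1969 mean [ 0.4671 -0.1766  0.1714] rect [ 469.3 -175.5] [14.2 94.1] dir deg -1.59 ztop [0.1719 0.1733]
```

View pics/w1.png

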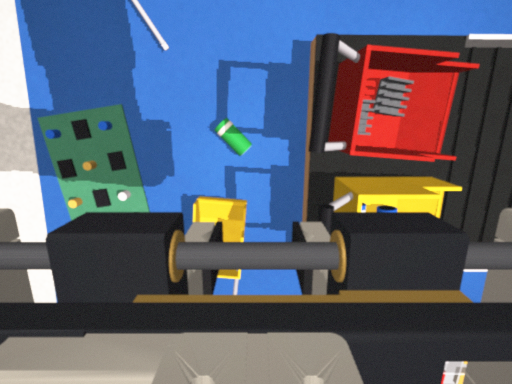

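{"method": "move_arm", "body": {
  "rows": "0 0 0 -0.0194 0.0215 0 0.04; 0 0 0 -0.0194 0.0215 0 0.04; 0 0 0 -0.0195 0.0216 0 0.04; 0 0 0 0 0 0.025 0.04; 0 0 0 0 0 0.025 0.04; 0 0 0 0 0 0.02 0.04; 0 0 0 0 0 0 0.04; 0 0 0 0 0 0 0.04"
}}

```text
t: 3.15
eef_pos: [0.613, -0.1607, 0.2055]
ee_rot: [-3.141, 0.001, -3.092]
force: [-0.1, -1.1, 0.8]
width: 0.0402
gripper_force: 0.0
```

```bash
python3 - <<'E'
from h import *
s=arm.get_state();print(s["eef_pos"],np.degrees(s["ee_rot"]),s["force"],s["t"],s["width"])
im,d,W=cloud("scene");cv2.imwrite("pics/s2.png",cv2.resize(im[80:300,100:320],None,fx=2.7,fy=2.7))
z=np.load("top.npz");bar(z["im"],z["W"],(235,305,335,355))
E
```

```text
[ 0.61298956 -0.16066887  0.20553626] [-1.79975012e+02  6.00904186e-02 -1.77134497e+02] [-0.1432715  -1.14338494  0.76604393] 3.15 0.040187577100545865
bar n 401 mean [ 0.4695 -0.1753  0.1728] rect [ 469.6 -176. ] [12.9 90.4] dir deg -1.55 ztop [0.1731 0.175 ]
```

View pics/s2.png

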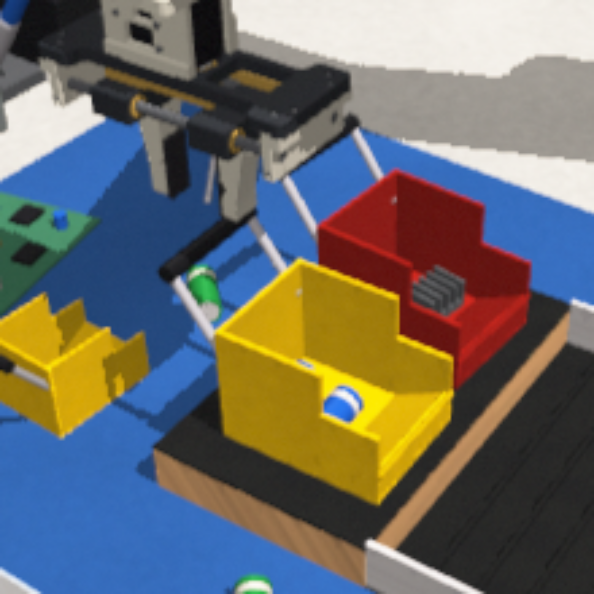

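The fingers hang above the black bar at crop (220,240), one on each side. Red's bar measures the same from the top and wrist cameras to within about 1–2 mm, so I'll descend and close.

{"method": "move_arm", "body": {
  "rows": "0 0 0 0 0 0.018 0.04; 0 0 0 0 0 0.018 0.04; 0 0 0 0 0 0.015 0.04; 0 0 0 0 0 0 0.04; 0 0 0 0 0 0 0.025; 0 0 0 0 0 0 0.018; 0 0 0 0 0 0 0.014; 0 0 0 0 0 0 0.01",
  "squeeze": 30
}}

```text
t: 4.2
eef_pos: [0.6126, -0.1604, 0.154]
ee_rot: [-3.142, 0.001, -3.091]
force: [-0.6, 0.1, 2.1]
width: 0.013
gripper_force: 30.0
```

{"method": "move_arm", "body": {
  "rows": "0 0 0 0 0 0 0; 0 0 0 0 0 0 0; 0 0 0 0 0 0 0"
}}

```text
t: 4.58
eef_pos: [0.6127, -0.1604, 0.154]
ee_rot: [-3.141, 0.001, -3.091]
force: [-1.3, 0.5, 4.8]
width: 0.013
gripper_force: 30.0
```

```bash
python3 - <<'E'
import numpy as np
t=np.r_[0,1,2.5,np.arange(5,66.1,2.5),66]; a=np.radians(np.degrees(np.arctan2(125,-170))-t)
y=211*np.cos(a);z=211*np.sin(a)
for i in range(len(t)-1):print(t[i+1],"%.4f %.4f"%((y[i+1]-y[i])/1e3,-(z[i+1]-z[i])/1e3))
E
```

```text
1.0 0.0022 -0.0029
2.5 0.0034 -0.0043
5.0 0.0059 -0.0070
7.5 0.0062 -0.0068
10.0 0.0065 -0.0065
12.5 0.0068 -0.0062
15.0 0.0071 -0.0059
17.5 0.0073 -0.0056
20.0 0.0075 -0.0053
22.5 0.0078 -0.0049
25.0 0.0080 -0.0046
27.5 0.0082 -0.0042
30.0 0.0083 -0.0039
32.5 0.0085 -0.0035
35.0 0.0087 -0.0031
37.5 0.0088 -0.0028
40.0 0.0089 -0.0024
42.5 0.0090 -0.0020
45.0 0.0091 -0.0016
47.5 0.0091 -0.0012
50.0 0.0092 -0.0008
52.5 0.0092 -0.0004
55.0 0.0092 0.0000
57.5 0.0092 0.0004
60.0 0.0092 0.0008
62.5 0.0091 0.0012
65.0 0.0091 0.0016
66.0 0.0036 0.0008
```

{"method": "move_arm", "body": {
  "rows": "0 0 0 0 0.0022 -0.0029 0; 0 0 0 0 0.0034 -0.0043 0; 0 0 0 0 0.0059 -0.007 0; 0 0 0 0 0.0062 -0.0068 0; 0 0 0 0 0.0065 -0.0065 0; 0 0 0 0 0 0 0"
}}

```text
t: 5.32
eef_pos: [0.6106, -0.1374, 0.1809]
ee_rot: [-3.14, -0.001, -3.092]
force: [-0.0, -8.7, -2.9]
width: 0.0131
gripper_force: 30.0
```

```bash
python3 - <<'E'
from h import *
s=arm.get_state();print(s["eef_pos"],s["force"],s["moment"],s["t"],s["width"])
im,d,W=cloud("scene");cv2.imwrite("pics/s3.png",cv2.resize(im[80:300,100:320],None,fx=2.7,fy=2.7))
E
```

```text
[ 0.61063246 -0.1374309   0.18086557] [-0.01081991 -8.74317628 -2.89479374] [-3.16665357 -0.05708898 -0.00496422] 5.325 0.013091676835779994
```

View pics/s3.png

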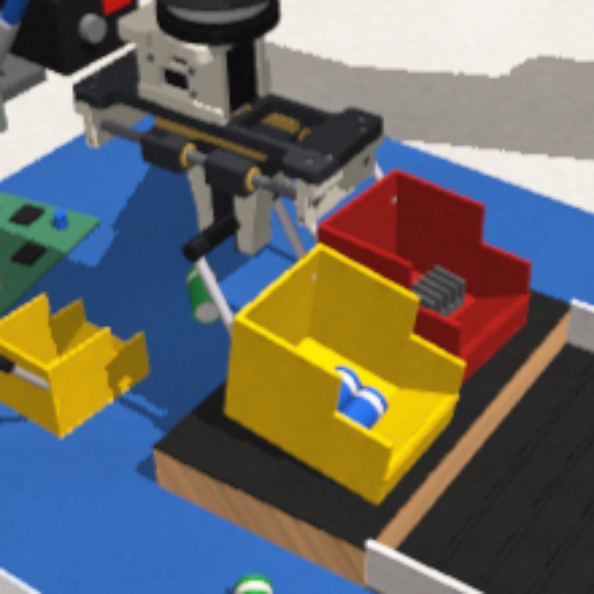

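The tub is rocking on its front edge, which is still at crop (380,500), and the caps have rolled to the ramp at (362,395). I'll carry on.

{"method": "move_arm", "body": {
  "rows": "0 0 0 0 0.0068 -0.0062 0; 0 0 0 0 0.0071 -0.0059 0; 0 0 0 0 0.0073 -0.0056 0; 0 0 0 0 0.0075 -0.0053 0; 0 0 0 0 0.0078 -0.0049 0; 0 0 0 0 0.008 -0.0046 0; 0 0 0 0 0.0082 -0.0042 0; 0 0 0 0 0.0083 -0.0039 0"
}}

```text
t: 6.38
eef_pos: [0.6085, -0.078, 0.2235]
ee_rot: [-3.137, 0.001, -3.092]
force: [-0.8, -10.8, 8.2]
width: 0.0127
gripper_force: 30.0
```

{"method": "move_arm", "body": {
  "rows": "0 0 0 0 0.0085 -0.0035 0; 0 0 0 0 0.0087 -0.0031 0; 0 0 0 0 0.0088 -0.0028 0; 0 0 0 0 0.0089 -0.0024 0; 0 0 0 0 0 0 0; 0 0 0 0 0 0 0"
}}

```text
t: 7.12
eef_pos: [0.6069, -0.0422, 0.2352]
ee_rot: [-3.139, 0.002, -3.091]
force: [-0.3, -7.3, 8.7]
width: 0.0128
gripper_force: 30.0
```

```bash
python3 - <<'E'
from h import *
s=arm.get_state();print(s["eef_pos"],s["force"],s["moment"],s["t"],s["width"])
im,d,W=cloud("scene");cv2.imwrite("pics/s4.png",cv2.resize(im[80:300,100:320],None,fx=2.7,fy=2.7))
E
```

```text
[ 0.60692152 -0.0422219   0.23517819] [-0.29409401 -7.26952082  8.68197389] [-2.82733353  0.19941126  0.01245241] 7.125 0.012775054241546655
```

View pics/s4.png

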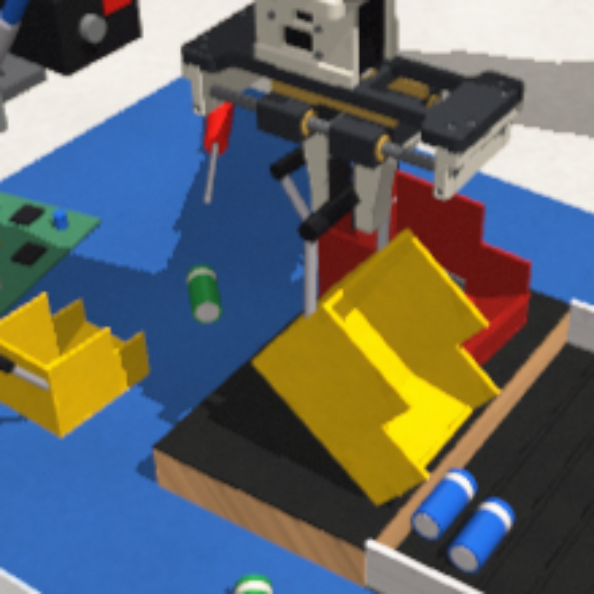

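Both blue caps are already out and lying in the tray at crop (445,505) and (480,535), and the tub looks empty. I'll check their heights before going back.

```bash
cat > caps.py <<'E'
from h import *
for n in ("scene","top"):
    im,d,W=cloud(n);cv2.imwrite(f"pics/last_{n}.png",im)
    hsv=cv2.cvtColor(im,cv2.COLOR_BGR2HSV)
    B=(abs(hsv[...,0].astype(int)-112)<12)&(hsv[...,1]>120)&(W[...,0]>.35)&(W[...,0]<.72)&(W[...,1]>-.15)&(W[...,1]<.25)&(W[...,2]>.009)&(W[...,2]<.25)
    k,l,st,c=cv2.connectedComponentsWithStats(B.astype(np.uint8))
    for i in range(1,k):
        if st[i,4]>25: P=W[l==i];print(n,c[i].round(),st[i,4],P.mean(0).round(3),P[:,2].max().round(3))
s=arm.get_state();print(s["t"],s["eef_pos"],s["force"])
E
python3 caps.py
```

```text
scene [273. 257.] 26 [0.585 0.041 0.025] 0.03
scene [264. 266.] 208 [0.616 0.041 0.026] 0.033
scene [284. 266.] 32 [0.595 0.071 0.027] 0.031
scene [276. 277.] 233 [0.626 0.072 0.026] 0.032
top [222. 203.] 88 [0.609 0.04  0.029] 0.034
top [209. 210.] 44 [0.595 0.067 0.026] 0.033
7.275 [ 0.60690867 -0.04234618  0.23514564] [-1.25019903 -7.6430181   7.19384732]
```

Both caps rest on the tray floor, with tops at 33 mm as expected for a cap on the ribs. Now I'll rock the tub back slowly.

{"method": "move_arm", "body": {
  "rows": "0 0 0 0 -0.0089 0.0024 0; 0 0 0 0 -0.0088 0.0028 0; 0 0 0 0 -0.0087 0.0031 0; 0 0 0 0 -0.0085 0.0035 0; 0 0 0 0 -0.0083 0.0039 0; 0 0 0 0 -0.0082 0.0042 0; 0 0 0 0 -0.008 0.0046 0; 0 0 0 0 -0.0078 0.0049 0"
}}

```text
t: 8.28
eef_pos: [0.6094, -0.1088, 0.2037]
ee_rot: [-3.141, -0.001, -3.092]
force: [0.1, -4.3, -0.2]
width: 0.0129
gripper_force: 30.0
```

{"method": "move_arm", "body": {
  "rows": "0 0 0 0 -0.0075 0.0053 0; 0 0 0 0 -0.0073 0.0056 0; 0 0 0 0 -0.0071 0.0059 0; 0 0 0 0 -0.0068 0.0062 0; 0 0 0 0 -0.0065 0.0065 0; 0 0 0 0 -0.0062 0.0068 0; 0 0 0 0 -0.003 0.0035 0; 0 0 0 0 -0.0029 0.0035 0"
}}

```text
t: 9.28
eef_pos: [0.612, -0.1551, 0.1603]
ee_rot: [3.141, -0.0, -3.092]
force: [-1.0, -3.7, -3.1]
width: 0.0129
gripper_force: 30.0
```

{"method": "move_arm", "body": {
  "rows": "0 0 0 0 -0.0017 0.0021 0; 0 0 0 0 -0.0017 0.0022 0; 0 0 0 0 -0.0011 0.0014 0; 0 0 0 0 -0.0006 0.0008 0; 0 0 0 0 0 0 0; 0 0 0 0 0 0 0; 0 0 0 0 0 0 0"
}}

```text
t: 10.15
eef_pos: [0.6124, -0.1598, 0.1543]
ee_rot: [3.142, 0.0, -3.091]
force: [-1.5, -3.2, -3.5]
width: 0.0133
gripper_force: 30.0
```

{"method": "move_arm", "body": {
  "rows": "0 0 0 0 -0.0005 0.0006 0; 0 0 0 0 0 0 0; 0 0 0 0 0 0 0"
}}

```text
t: 10.52
eef_pos: [0.6125, -0.1602, 0.1539]
ee_rot: [3.141, 0.0, -3.091]
force: [-2.6, 0.4, -0.9]
width: 0.0127
gripper_force: 30.0
```

```bash
python3 -c "
from h import *
s=arm.get_state();print(s['eef_pos'],s['force'])"
```

```text
[ 0.61248456 -0.16016159  0.153937  ] [-2.63437484  0.39822763 -0.86418548]
```

The load is off, so the tub is standing. I'll let go and back off straight up.

{"method": "move_arm", "body": {
  "rows": "0 0 0 0 0 0 0.016; 0 0 0 0 0 0 0.022; 0 0 0 0 0 0 0.032; 0 0 0 0 0 0 0.04; 0 0 0 0 0 0 0.04; 0 0 0 0 0 -0.01 0.04; 0 0 0 0 0 -0.02 0.04; 0 0 0 0 0 -0.03 0.04"
}}

```text
t: 11.52
eef_pos: [0.612, -0.1605, 0.2142]
ee_rot: [3.142, -0.001, -3.092]
force: [0.5, -0.3, 0.8]
width: 0.0402
gripper_force: 0.0
```

{"method": "move_arm", "body": {
  "rows": "0 0 0 0 0 -0.03 0.04; 0 0 0 0 0 -0.03 0.04; 0 0 0 0.01 -0.03 0 0.04; 0 0 0 0.01 -0.03 0 0.04; 0 0 0 0.01 -0.03 0 0.04; 0 0 0 0.01 -0.03 0 0.04; 0 0 0 0 0 0 0.04; 0 0 0 0 0 0 0.04"
}}

```text
t: 12.52
eef_pos: [0.5785, -0.2822, 0.2741]
ee_rot: [-3.142, 0.001, -3.092]
force: [-0.1, 0.2, -0.4]
width: 0.0397
gripper_force: 0.0
```

```bash
python3 caps.py; python3 - <<'E'
import cv2,numpy as np
a=cv2.imread("pics/last_scene.png");b=cv2.imread("pics/last_top.png")
cv2.imwrite("pics/fin.png",np.hstack([cv2.resize(a[80:350,100:410],(400,348)),cv2.resize(b[100:361,110:410],(400,348))]))
E
```

```text
scene [264. 266.] 210 [0.616 0.041 0.025] 0.032
scene [285. 267.] 32 [0.595 0.074 0.027] 0.031
scene [277. 278.] 227 [0.626 0.075 0.026] 0.032
top [207. 195.] 197 [0.625 0.071 0.028] 0.035
top [223. 200.] 192 [0.614 0.036 0.029] 0.043
top [208. 210.] 42 [0.595 0.07  0.026] 0.033
top [224. 214.] 35 [0.584 0.034 0.028] 0.044
12.625 [ 0.57877972 -0.28164506  0.27400217] [-0.28965698 -1.2341649  -0.18726849]
```

View pics/fin.png

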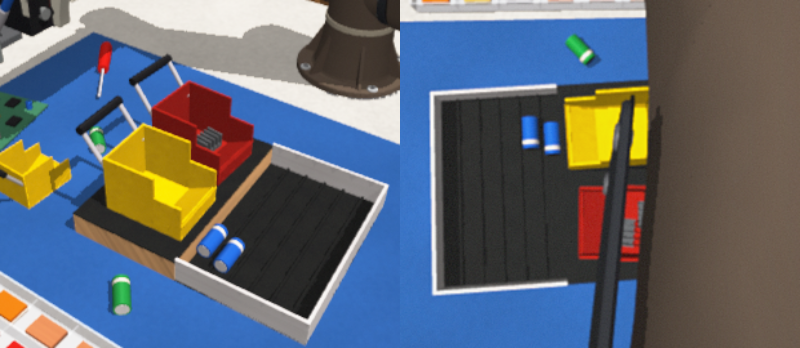

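The tub stands upright and empty on the riser at left (155,185). Both caps lie in the tray at left (212,240) and (230,255), and the arm is clear.

```bash
python3 -c "
from station import arm
print(arm.job_done())"
```

```text
the job is handed in; nothing more can be done
None
```

I rocked the yellow tub forward to about 40°, where both blue capacitors came out into the tray; I then stood it back upright and empty on its stand, let go, and handed the job in at about 12.6 s.

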